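# Empty the lock-plug shaker into the ashtray

## Robot

A 6-joint arm with a two-finger parallel gripper is mounted at the origin on the work surface. World frame = base frame: x ahead of the robot, y to its left, z up, the work surface at z = 0. Lengths are in m, angles in degrees, forces in N, time in s.
With the tool pointing down it reaches from about 0.375 to 0.9 m from the base axis. Payload 3.1 kg.
Tool frame: the origin (TCP) lies on the centre line of the jaws, within the pads' length; the fingertips stand 25 mm ahead of it and the grasp point (between the pads) lies 6 mm ahead of it; z points along the fingers, y is the line along which they close (so a half turn about z gives the same grasp; the last joint's range is limited). The gripper opens to 87 mm and grips with 3 to 60 N. Pads are 19 mm wide; open, the fingers measure 117 mm over their backs; the gripper's body (75 mm by 190 mm) begins 51 mm behind the grasp point.
Start: joints at [60.304, 30.224, 82.088, -0, 67.689, -10.227], TCP at [0.208, 0.589, 0.248] pointing down, gripper open.
Joint ranges: [-176.69, 176.69], [-43.24, 126.21], [12.49, 139.97], [-82, 262], [0, 151.66], [-163.58, 163.58]. Speed limits (degrees/s): [159.86, 159.86, 180, 180, 180, 180].

## Interface

Orientations are given as a 3x3 rotation matrix whose columns are the frame's x, y, z axes.
In Python, from rig import * gives the robot as it stands.
- The arm moves only by the tool step_arm, never from a script. Its argument "steps" is a list of rows, each a list of 7 numbers: the shift along the tool's x, y, z normalised to -1 to 1, where 1 is 0.3 m, then the turn, a rotation vector about the tool's x, y, z normalised to -1 to 1, where 1 is 45 degrees, then the gripper's target within -1 to 1 (shut at 1, half-way at 0, fully open at -1). A call has 1 to 8 rows; each row is the pose to reach, as a shift and turn from the pose commanded when the call began, along the tool's axes at that moment; what a row does not reach only later rows make up. A row lasts 1/12 s, in which the tool goes at most 41.7 mm and 7.16 degrees, less where a joint would pass 70% of its speed; a pose out of reach is approached as far as the arm can. A call with a number of a shift or a turn outside -1 to 1 is refused whole. A call with a gripper value outside its range is refused whole. The fingers move at their own pace and stop on an object; the grip force is fixed at half the most. Time passes only in rows, so rows that repeat a pose let the fingers close. It gives the time, the measured TCP pose, the force, the opening and the grip force at its end, in the units of the state.
- read_state(): the state, without advancing time (a new reading comes with each control period).
- capture(name): name is "scene" or "side" or "wrist"; returns a dict with "image" (420x560x3 uint8, red, green, blue), "vertical_fov" (degrees; the focal length in pixels is half the picture's height over the tangent of half this angle, whatever the lens; pixels are square), "cx", "cy" (the principal point, pixels), "k1" (the pictures are not rectified: a ray, as slopes to the right and down, at radius r is drawn at 1 + k1 r^2 times it, then the intrinsics apply), "world_from_camera" (4x4, takes a point from camera to world coordinates); the wrist camera has in their place "T_tool_cam" (4x4, takes a point from camera to tool coordinates, whose origin is the TCP and whose axes are the flange's). Camera axes: x right, y down, z forward; pixel columns grow to the right and rows downward; lengths in m; the calibration is good to about 2 mm. A picture is of the moment at which its call begins: read the wrist's pose just before it. There is no depth.
- hand_in(): hands the job in; it is judged then, once.
The state is a dict: "time_s": time; "joint_positions": joint angles; "qvel": joint speeds; "tau": joint torques, N m; "position": TCP position; "tcp_rot": TCP orientation; "force": force on the tool from outside, world axes, zero at the start; "moment": the same for the moment, N m; "opening": opening from 0.0 (shut) to 1.0 (fully open); "grasp_force": force on a finger pad.
Only numpy, scipy, OpenCV 4.12 (cv2) and the standard library are available. Lean on these libraries where they do the work, as an engineer would, in place of code of your own. Each camera call takes 0.05 s, during which the arm holds its last target. There are 200 camera calls.

## Task

The last brass lock plugs are too big for the holes of the shaker in the tipping stand. Unscrew its perforated cap anticlockwise until it comes up against its stop, lift it off without forcing it and set it down, holes up, on the round cork mat; then swing the shaker over by its red handle so that all four plugs land in the green glass ashtray. Leave the other things on the counter where they are.

Things in the scene. Friction and masses are not known exactly. Their poses are not given: they have to be found in the camera images.
- stand: Fixed green steel tipping stand: base plate 120 (x) x 95 (y) x 10 mm and two upright arms 10 x 26 mm at x = +-45 mm (inner faces 80 mm apart), 122 mm high. Origin on the table under the shaker's pivot, z up. Its +y is the side to which the shaker pours; its -y is the side of the red handle; the pivot axis runs along its x, 110 mm up.
- shaker (a joint): Tilt of the clear glass shaker about the stand's pivot, rad: 0 upright (mouth up, resting on a stop), growing to 2.5 as the mouth swings over to the stand's +y and down. Stiff (about 0.5 N m, some 5 N at the handle); stays where it is left. The plugs slide out between 1.6 and 2.5 rad: go nearly to 2.5.
- shaker_mouth (a point): Centre of the shaker's rim, on its axis, 65 mm above the pivot when upright; z out along the axis; turns with the shaker. The shaker is a glass tube, 44 mm outside and 37 mm inside diameter, its bottom 40 mm below the pivot. Two thread ridges outside, under the cap, with hard stops, take the cap's two lugs.
- shaker_handle (a point): Middle of the red round handle bar, 10 mm thick, which runs along the stand's x, 54 mm between the two 8 mm rods that carry it, 101 mm from the pivot: when upright, 95 mm to the stand's -y side of the pivot and 35 mm above it. As the shaker tips it goes up over the top on an arc about the pivot and down to the +y side.
- pivot (a point): Centre of the shaker's pivot, 110 mm above the table; axes as the stand's. Fixed.
- cap: Loose knurled aluminium cap, perforated top, 60 mm diameter, 30 mm high, 50-85 g. Origin: centre of the skirt's open lower edge, z up; screwed on, 26 mm below the rim. Turned anticlockwise from above it keeps its height and turns easily (under 0.2 N m); locked until 80-107 degrees from its start, free to lift straight up (27 mm) from there to a hard stop at 125-152. How far it was screwed up is unseen.
- mat: Fixed round cork mat, 110 mm diameter, 3 mm thick. Origin at the centre of its underside, on the table.
- ashtray: Loose heavy green glass ashtray, 136 mm diameter at the rim, 34 mm high, inner floor 8 mm up and 108 mm across. Origin at the centre of its underside. It already stands on the stand's +y side where the shaker pours.
- plug0_center (a point): Middle of a loose brass lock plug, a cylinder 11 mm in diameter, 13 mm long, 11 g, in the shaker at the start.
- plug1_center (a point): Middle of the second such plug.
- plug2_center (a point): Middle of the third such plug.
- plug3_center (a point): Middle of the fourth such plug.
- knocker: Loose red cast-iron door knocker lying flat, 50 x 120 x 28 mm, ring 84 mm wide. Leave alone.
- depth_gauge: Loose brass sliding depth gauge, bar 130 x 14 mm with a 28 x 34 mm slider, 20 mm high. Leave alone.
- moto_key_a: Loose chrome motorcycle key, 67 mm long, 4 mm thick, lying flat. Leave alone.
- moto_key_b: Second chrome motorcycle key, same size. Leave alone.
- padlock: Loose brass padlock lying flat, 45 x 42 x 20 mm with a steel shackle to its +x. Leave alone.
- driver: Loose screwdriver lying along its x. Leave alone.
There are look-alikes about, which are no part of the job. What is meant by the cap is not black or purple, and is the larger of those in its own colour.

How it is judged (in metres and radians):
On the way, in this order (a step that is already met when the one before it is completed fails the run):
1. the cap is off and clear of the upright shaker (distance between cap and shaker_mouth above 0.06 m and value of joint shaker below 0.3 rad), for 0.1 s.
2. the cap stands holes up on the cork mat, let go, the shaker still upright (horizontal distance between cap and mat below 0.04 m and height (world z) of cap below 0.01 m and angle between cap's own z axis and vertical below 0.15 rad and contact force between the fingers and cap below 0.1 N and value of joint shaker below 0.3 rad), for 0.2 s.
3. the shaker is swung over, mouth down (value of joint shaker above 1.7 rad), for 0.1 s.
At the end, for the whole second after the job is handed in: All four plugs lie inside the ashtray (centres within 60 mm of its centre and below its 34 mm rim), which stands level; the cap stands holes up on the cork mat, its centre within 40 mm of the mat's, released and at rest. The shaker may stay tipped or be swung back (horizontal distance between cap and mat below 0.04 m and height (world z) of cap below 0.01 m and angle between cap's own z axis and vertical below 0.15 rad and horizontal distance between each of plug0_center, plug1_center, plug2_center, plug3_center and ashtray below 0.06 m and height (world z) of each of plug0_center, plug1_center, plug2_center, plug3_center below 0.034 m and angle between ashtray's own z axis and vertical below 0.1 rad and linear speed of each of cap, ashtray below 0.03 m/s); the robot touches nothing.
It fails at once if the cap is wrenched: more than 90 N between cap and shaker (contact force between cap and shaker above 90 N).
It fails at once if a bystander is moved more than 30 mm (distance of any of knocker, depth_gauge, moto_key_a, moto_key_b, padlock, driver from where it was at the start of the episode above 0.03 m).
It also fails if it takes over 72 s, if anything falls off the work surface, if the arm or the gripper's body presses on something with over 40 N, if the wrist force passes 120 N, or if a joint passes its speed limit or range.

## Working session

There is one attempt and no reset: what is moved stays moved. The work goes in short steps, Python scripts to look and compute and a tool call to move; the robot and the scene stay as the last step left them, time stands still between calls to the robot, and variables do not carry over. Pictures are saved under pics/ and viewed, at most 10 in all, crops included, and the job is handed in when it is done.

Besides the shell and the picture viewer there is one more tool, called after "Emit:" in YAML: its name, and indented under it one key for each argument. step_arm: Moves the arm, as the interface text tells. Scaled input: -1 to 1 covers 0.3 m each way for a shift and 45 degrees each way for a turn. Its arguments: {"type":"object","properties":{"steps":{"type":"array"}},"required":["steps"]}

```bash
mkdir -p pics
cat > h.py <<'E'
from rig import *
import numpy as np, cv2
def cap(n,f=None):
    s=read_state(); c=capture(n); c['s']=s
    if n=='wrist':
        T=np.eye(4); T[:3,:3]=np.array(s['tcp_rot']); T[:3,3]=s['position']; c['W']=T@np.array(c['T_tool_cam'])
    else: c['W']=np.array(c['world_from_camera'])
    im=np.array(c['image']); c['f']=im.shape[0]/2/np.tan(np.radians(c['vertical_fov'])/2)
    if f: cv2.imwrite('pics/'+f,im[:,:,::-1])
    np.save('last_'+n+'.npy',c,allow_pickle=True)
    return c
def last(n): return np.load('last_'+n+'.npy',allow_pickle=True).item()
def ray(c,u,v):
    K=np.array([[c['f'],0,c['cx']],[0,c['f'],c['cy']],[0,0,1]])
    p=cv2.undistortPoints(np.array([[[u,v]]],float),K,np.zeros(4))[0,0]
    q=p.copy()
    for _ in range(20): q=p/(1+c['k1']*(q@q))
    d=c['W'][:3,:3]@np.array([q[0],q[1],1]); return c['W'][:3,3],d
def plane(c,u,v,z):
    o,d=ray(c,u,v); return o+d*(z-o[2])/d[2]
def proj(c,P):
    q=np.linalg.inv(c['W'])@np.append(P,1); q=q[:2]/q[2]; q=q*(1+c['k1']*(q@q)); return c['f']*q+[c['cx'],c['cy']]
def tri(*obs):
    A=np.zeros((3,3));b=np.zeros(3)
    for c,u,v in obs:
        o,d=ray(c,u,v); d=d/np.linalg.norm(d); M=np.eye(3)-np.outer(d,d); A+=M;b+=M@o
    return np.linalg.solve(A,b)
E
python3 - <<'E'
from h import *
for n in('scene','side','wrist'):
    c=cap(n,n+'0.png'); print(n,c['W'].round(3).tolist(),c['k1'])
a=[last(n)['image'] for n in('scene','side')]
s=read_state(); print(s['time_s'],s['position'],np.round(s['tcp_rot'],3).tolist(),s['opening'])
E
```

```text
scene [[-0.237, 0.804, -0.545, 1.08], [0.971, 0.193, -0.138, 0.196], [-0.006, -0.562, -0.827, 0.878], [0.0, 0.0, 0.0, 1.0]] 0.01612158612732309
side [[0.725, -0.446, 0.524, -0.053], [-0.688, -0.451, 0.568, -0.668], [-0.017, -0.773, -0.634, 0.936], [0.0, 0.0, 0.0, 1.0]] -0.055032535959446134
wrist [[0.334, 0.907, 0.257, 0.138], [0.943, -0.321, -0.093, 0.614], [-0.002, 0.274, -0.962, 0.384], [0.0, 0.0, 0.0, 1.0]] -0.05585362803865308
0.15 [0.20801019 0.58882107 0.24680407] [[-0.943, 0.333, -0.001], [0.333, 0.943, -0.001], [0.0, -0.002, -1.0]] 1.0009047432911626
```

View pics/scene0.png

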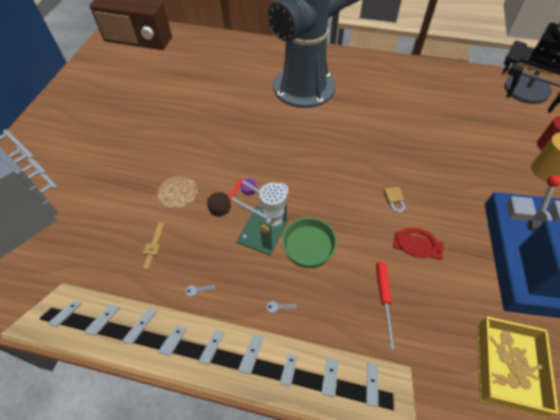

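View pics/side0.png

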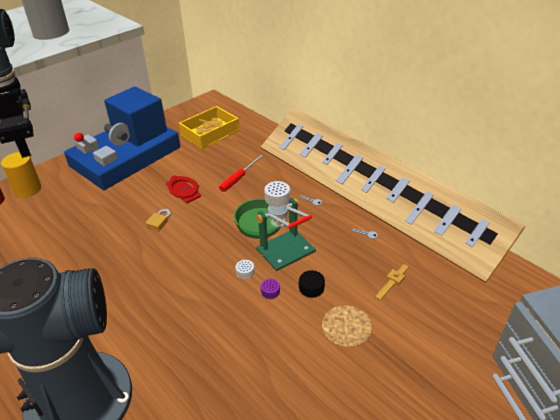

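The scene shows the mat at (178,192), the ashtray at (310,242) and the red handle at about (237,188).

There are four cap candidates:
- The aluminium cap on the shaker: scene (273,193), side (277,188).
- A small aluminium cap on the table: side (244,269).
- A purple one: side (270,289).
- A black one: side (312,284).

The one on the shaker fits: it is aluminium and the larger of the two. I'll confirm it in a crop.

Run:
```python
from h import *
a,b=last('scene'),last('side')
for nm,pa,pb in [('captop',(273.5,190),(277.5,186))]:
    print(nm,tri((a,*pa),(b,*pb)).round(4), plane(a,*pa,.179).round(4),plane(b,*pb,.179).round(4))
print('small cap',plane(b,244,269,.02).round(3),'purple',plane(b,270,289,.02).round(3),'black',plane(b,312,284,.02).round(3))
def mask(c,lo,hi,box):
    h=cv2.cvtColor(np.array(c['image']),cv2.COLOR_RGB2HSV); m=cv2.inRange(h,lo,hi); o=np.zeros_like(m); x0,y0,x1,y1=box; o[y0:y1,x0:x1]=m[y0:y1,x0:x1]; return o
# mat by hull ellipse
for c,box,n in((a,(150,170,205,215),'scene'),(b,(315,300,380,352),'side')):
    hsv=cv2.cvtColor(np.array(c['image']),cv2.COLOR_RGB2HSV)
    x0,y0,x1,y1=box
    cu,cv_=(178,192) if n=='scene' else (347,326)
    print('mat',plane(c,cu,cv_,.003).round(4))
# ashtray
for c,box in((a,(280,212,345,272)),(b,(228,195,300,240))):
    m=mask(c,(50,60,40),(80,255,255),box); cn=max(cv2.findContours(m,0,2)[0],key=cv2.contourArea); e=cv2.fitEllipse(cv2.convexHull(cn)); print('ash',e,plane(c,*e[0],.034).round(4))
# red handle
for c,box in((a,(225,170,250,205)),(b,(280,205,320,235))):
    m=mask(c,(0,130,90),(8,255,255),box)|mask(c,(172,130,90),(180,255,255),box); r=cv2.minAreaRect(cv2.findNonZero(m)); pts=cv2.boxPoints(r); print('handle',r)
    for p in pts: print(p,plane(c,*p,.145).round(4))
    print(plane(c,*r[0],.145).round(4))
x=[cv2.resize(np.array(c['image'])[y-55:y+55,x-70:x+70],None,fx=2.85*2/2,fy=2.85,interpolation=2) for c,x,y in((a,260,205),(b,275,225))]
cv2.imwrite('pics/crop.png',np.hstack(x)[:,:,::-1])
```

```text
captop [0.5827 0.0472 0.1869] [0.576  0.0464 0.179 ] [0.5899 0.0534 0.179 ]
small cap [0.448 0.025 0.02 ] purple [ 0.451 -0.065  0.02 ] black [ 0.531 -0.122  0.02 ]
mat [ 0.5168 -0.2443  0.003 ]
mat [ 0.5099 -0.2496  0.003 ]
ash ((308.782958984375, 241.68328857421875), (48.068756103515625, 52.72342300415039), 96.74848175048828) [0.6033 0.138  0.034 ]
ash ((257.040283203125, 218.85462951660156), (39.02708053588867, 46.14078903198242), 111.1919937133789) [0.5797 0.127  0.034 ]
handle ((235.20883178710938, 188.814697265625), (5.522148132324219, 25.539934158325195), 32.47119140625)
[226.02354 198.10588] [ 0.5989 -0.0601  0.145 ]
[239.7353  176.55882] [ 0.5317 -0.0484  0.145 ]
[244.39412 179.52351] [ 0.5376 -0.0351  0.145 ]
[230.68236 201.07057] [ 0.6043 -0.0472  0.145 ]
[ 0.5688 -0.0478  0.145 ]
handle ((299.72259521484375, 220.98971557617188), (4.717353820800781, 25.49026107788086), 65.55604553222656)
[287.14383 224.11642] [ 0.5388 -0.0325  0.145 ]
[310.34933 213.56848] [ 0.6024 -0.0441  0.145 ]
[312.30136 217.863  ] [ 0.5949 -0.0577  0.145 ]
[289.09586 228.41095] [ 0.5321 -0.046   0.145 ]
[ 0.5667 -0.045   0.145 ]
```

View pics/crop.png

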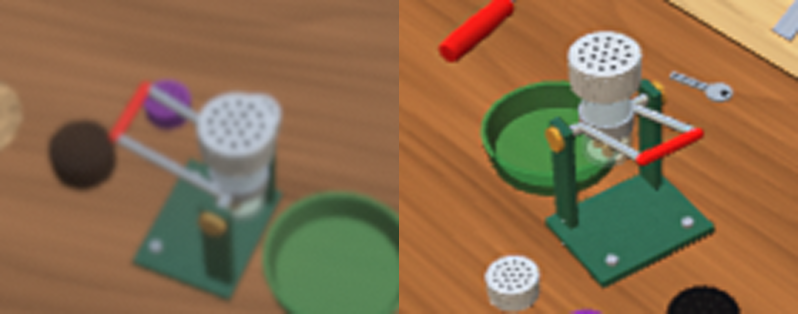

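The crop confirms it: the large perforated aluminium cap sits on the shaker, and the small aluminium, purple and black ones lie on the table. The pivot is at about (0.585, 0.047), with stand x at about -10.5°. I'll move above it.

Emit:
step_arm:
  steps:
    - [-0.89, -0.64, -0.17, 0, 0, 0, -1]
    - [-0.89, -0.64, -0.17, 0, 0, 0, -1]
    - [-0.89, -0.64, -0.17, 0, 0, 0, -1]
    - [-0.89, -0.64, -0.17, 0, 0, 0, -1]
    - [-0.89, -0.64, -0.17, 0, 0, 0, -1]
    - [-0.89, -0.64, -0.17, 0, 0, 0, -1]
    - [-0.89, -0.64, -0.17, 0, 0, 0, -1]
    - [-0.89, -0.64, -0.17, 0, 0, 0, -1]

```text
time_s: 0.82
position: [0.3966, 0.3174, 0.2987]
tcp_rot: [[-0.943, 0.333, -0.0], [0.333, 0.943, -0.0], [0.0, -0.0, -1.0]]
force: [0.3, -0.3, 1.0]
opening: 0.996
grasp_force: 0.0
```

Emit:
step_arm:
  steps:
    - [-0.89, -0.64, 0, 0, 0, 1, -1]
    - [-0.89, -0.64, 0, 0, 0, 1, -1]
    - [-0.89, -0.64, 0, 0, 0, 1, -1]
    - [-0.89, -0.64, 0, 0, 0, 1, -1]
    - [-0.89, -0.64, 0, 0, 0, 1, -1]
    - [-0.89, -0.64, 0, 0, 0, 1, -1]
    - [-0.89, -0.64, 0, 0, 0, 1, -1]
    - [-0.89, -0.64, 0, 0, 0, 1, -1]

```text
time_s: 1.48
position: [0.5848, 0.0467, 0.2983]
tcp_rot: [[-0.429, 0.903, -0.0], [0.903, 0.429, -0.0], [-0.0, -0.0, -1.0]]
force: [0.3, 0.8, -0.3]
opening: 1.001
grasp_force: 0.0
```

Emit:
step_arm:
  steps:
    - [0, 0, 0, 0, 0, 0.9, -1]
    - [0, 0, 0, 0, 0, 0.9, -1]
    - [0, 0, 0, 0, 0, 0.9, -1]
    - [0, 0, 0, 0, 0, 0.9, -1]
    - [0, 0, 0, 0, 0, 0.9, -1]
    - [0, 0, 0, 0, 0, 0.9, -1]
    - [0, 0, 0, 0, 0, 0.9, -1]

```text
time_s: 2.07
position: [0.5835, 0.0492, 0.2982]
tcp_rot: [[0.26, 0.966, -0.001], [0.966, -0.26, 0.0], [-0.0, -0.001, -1.0]]
force: [-0.6, 0.1, 0.9]
opening: 1.0
grasp_force: 0.0
```

```bash
cat >> h.py <<'E'
def st():
    s=read_state(); R=np.array(s['tcp_rot']); print('t',round(s['time_s'],2),'p',np.round(s['position'],4),'q',np.round(s['joint_positions'],1),'F',np.round(s['force'],1),'M',np.round(s['moment'],2),'op',round(s['opening'],3),'g',round(s['grasp_force'],1),'yawx',round(np.degrees(np.arctan2(R[1,0],R[0,0])),1)); return s
def go(P,s=None):
    s=s or read_state(); d=np.array(s['tcp_rot']).T@(np.array(P)-s['position']); print('shift',np.round(d/.3,3))
E
python3 - <<'E'
from h import *
s=st(); print(np.round(s['tcp_rot'],3).tolist())
c=cap('wrist','w1.png'); print(proj(c,(.585,.047,.179)),c['W'].round(3)[:3,3])
E
```

```text
t 2.07 p [0.5835 0.0492 0.2982] q [-6.1 24.1 84.4  0.  71.6  8.9] F [-0.6  0.1  0.9] M [-0.09  0.07 -0.01] op 1.0 g 0.0 yawx 74.9
[[0.26, 0.966, -0.001], [0.966, -0.26, 0.0], [-0.0, -0.001, -1.0]]
[278.86643131 211.54517872] [0.604 0.122 0.435]
```

View pics/w1.png

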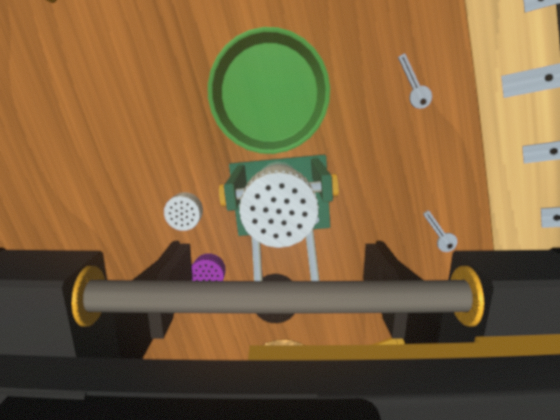

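The wrist view shows the cap top at (279,209), the ashtray at (269,90), and the small white cap at (183,212), clear of the work. Measuring these precisely.

Run:
```python
from h import *
c=last('wrist'); im=np.array(c['image']); h=cv2.cvtColor(im,cv2.COLOR_RGB2HSV)
m=cv2.inRange(h,(0,0,150),(180,45,255)); o=np.zeros_like(m);o[160:250,225:332]=m[160:250,225:332]
o=cv2.morphologyEx(o,cv2.MORPH_CLOSE,np.ones((7,7))); o=cv2.morphologyEx(o,cv2.MORPH_OPEN,np.ones((17,17)))
cn=max(cv2.findContours(o,0,2)[0],key=cv2.contourArea);e=cv2.fitEllipse(cn);print(e,plane(c,*e[0],.179).round(4), 'diam',np.linalg.norm(plane(c,e[0][0]-e[1][0]/2,e[0][1],.179)-plane(c,e[0][0]+e[1][0]/2,e[0][1],.179)))
m=cv2.inRange(h,(50,80,40),(80,255,255));o=np.zeros_like(m);o[20:154,200:336]=m[20:154,200:336]
cn=max(cv2.findContours(o,0,2)[0],key=cv2.contourArea);e=cv2.fitEllipse(cv2.convexHull(cn));print(e,plane(c,*e[0],.034).round(4))
# yellow pivot knobs at z .11
m=cv2.inRange(h,(18,120,100),(32,255,255));o=np.zeros_like(m);o[165:215,215:345]=m[165:215,215:345]
for cn in cv2.findContours(o,0,2)[0]:
    if cv2.contourArea(cn)>15:
        x=cn.reshape(-1,2).mean(0); print('knob',x,plane(c,*x,.11).round(4))
```

```text
((278.2796936035156, 208.37371826171875), (77.40680694580078, 79.74673461914062), 101.90438079833984) [0.5852 0.0495 0.179 ] diam 0.058806940923561236
((268.37841796875, 90.01374053955078), (119.50209045410156, 124.42620849609375), 176.95233154296875) [0.5989 0.1412 0.034 ]
knob [222.15789474 194.52631579] [0.5319 0.0573 0.11  ]
knob [334.70833333 184.04166667] [0.6379 0.0393 0.11  ]
```

Emit:
step_arm:
  steps:
    - [0, 0.005, 0, 0, 0, 1, -1]
    - [0, 0.005, 0, 0, 0, 1, -1]
    - [0, 0.005, 0, 0, 0, 1, -1]
    - [0, 0.005, 0, 0, 0, 1, -1]
    - [0, 0.005, 0, 0, 0, 1, -1]
    - [0, 0.005, 0, 0, 0, 1, -1]
    - [0, 0.005, 0, 0, 0, 1, -1]
    - [0, 0.005, 0, 0, 0, 1, -1]

```text
time_s: 2.78
position: [0.5851, 0.0489, 0.2984]
tcp_rot: [[0.865, 0.502, -0.0], [0.502, -0.865, 0.0], [-0.0, -0.0, -1.0]]
force: [0.1, -0.8, 0.2]
opening: 0.999
grasp_force: 0.0
```

Emit:
step_arm:
  steps:
    - [0, 0, 0.1, 0, 0, 0.5, -1]
    - [0, 0, 0.2, 0, 0, 0.5, -1]
    - [0, 0, 0.25, 0, 0, 0.5, -1]
    - [0, 0, 0.25, 0, 0, 0.5, -1]
    - [0, 0, 0.25, 0, 0, 0.5, -1]
    - [0, 0, 0.25, 0, 0, 0.5, -1]

```text
time_s: 3.28
position: [0.5862, 0.0488, 0.2246]
tcp_rot: [[0.991, 0.135, 0.002], [0.135, -0.991, -0.0], [0.002, 0.001, -1.0]]
force: [0.1, 0.5, 0.9]
opening: 1.0
grasp_force: 0.0
```

Run:
```python
from h import *
s=st(); go((.585,.0493,.178),s)
```

```text
t 3.28 p [0.5862 0.0488 0.2246] q [-6.1 28.9 89.   0.  62.  76.1] F [0.1 0.5 0.9] M [-0.04  0.16  0.  ] op 1.0 g 0.0 yawx 7.7
shift [-0.004 -0.002  0.155]
```

Emit:
step_arm:
  steps:
    - [-0.004, -0.002, 0.08, 0, 0, 0, -1]
    - [-0.004, -0.002, 0.155, 0, 0, 0, -1]
    - [-0.004, -0.002, 0.155, 0, 0, 0, -1]
    - [-0.004, -0.002, 0.155, 0, 0, 0, -1]

```text
time_s: 3.62
position: [0.5842, 0.0493, 0.1777]
tcp_rot: [[0.991, 0.133, 0.0], [0.133, -0.991, -0.0], [0.0, 0.0, -1.0]]
force: [0.8, 0.4, 0.1]
opening: 1.004
grasp_force: 0.0
```

Emit:
step_arm:
  steps:
    - [0, 0, 0, 0, 0, 0, 1]
    - [0, 0, 0, 0, 0, 0, 1]
    - [0, 0, 0, 0, 0, 0, 1]
    - [0, 0, 0, 0, 0, 0, 1]
    - [0, 0, 0, 0, 0, 0, 1]
    - [0, 0, 0, 0, 0, 0, 1]

```text
time_s: 4.12
position: [0.5847, 0.0482, 0.1779]
tcp_rot: [[0.991, 0.132, 0.002], [0.132, -0.991, -0.002], [0.002, 0.003, -1.0]]
force: [-0.2, -4.8, 3.7]
opening: 0.692
grasp_force: 30.0
```

Run:
```python
from h import *
s=st()
```

```text
t 4.12 p [0.5847 0.0482 0.1779] q [-6.1 32.3 91.6 -0.1 56.  76.4] F [-0.2 -4.8  3.7] M [-0.7   0.2   0.02] op 0.692 g 30.0 yawx 7.6
```

The cap is gripped (opening 0.692, about 60 mm). I'll turn it anticlockwise.

Emit:
step_arm:
  steps:
    - [0, 0.003, 0, 0, 0, -0.12, 1]
    - [0, 0.003, 0, 0, 0, -0.24, 1]
    - [0, 0.003, 0, 0, 0, -0.36, 1]
    - [0, 0.003, 0, 0, 0, -0.48, 1]
    - [0, 0.003, 0, 0, 0, -0.6, 1]
    - [0, 0.003, 0, 0, 0, -0.72, 1]
    - [0, 0.003, 0, 0, 0, -0.84, 1]
    - [0, 0.003, 0, 0, 0, -0.96, 1]

```text
time_s: 4.78
position: [0.5843, 0.0484, 0.1779]
tcp_rot: [[0.63, 0.777, 0.001], [0.777, -0.63, 0.0], [0.001, 0.001, -1.0]]
force: [-1.0, -0.1, 4.0]
opening: 0.691
grasp_force: 30.0
```

Run:
```python
from h import *
s=st()
```

```text
t 4.78 p [0.5843 0.0484 0.1779] q [-6.2 32.3 91.6  0.  56.1 32.8] F [-1.  -0.1  4. ] M [-0.28  0.24 -0.03] op 0.691 g 30.0 yawx 51.0
```

Emit:
step_arm:
  steps:
    - [0, 0, 0, 0, 0, -0.12, 1]
    - [0, 0, 0, 0, 0, -0.24, 1]
    - [0, 0, 0, 0, 0, -0.36, 1]
    - [0, 0, 0, 0, 0, -0.48, 1]
    - [0, 0, 0, 0, 0, -0.6, 1]
    - [0, 0, 0, 0, 0, -0.72, 1]
    - [0, 0, 0, 0, 0, -0.84, 1]
    - [0, 0, 0, 0, 0, -0.96, 1]

```text
time_s: 5.45
position: [0.5841, 0.0485, 0.1779]
tcp_rot: [[-0.073, 0.997, 0.001], [0.997, 0.073, 0.0], [0.0, 0.001, -1.0]]
force: [-0.7, -0.3, 3.6]
opening: 0.688
grasp_force: 30.0
```

Run:
```python
from h import *
s=st()
```

```text
t 5.45 p [0.5841 0.0485 0.1779] q [ -6.2  32.3  91.6   0.   56.1 -10.4] F [-0.7 -0.3  3.6] M [-0.08  0.24 -0.07] op 0.688 g 30.0 yawx 94.2
```

Emit:
step_arm:
  steps:
    - [0, 0, 0, 0, 0, -0.1, 1]
    - [0, 0, 0, 0, 0, -0.2, 1]
    - [0, 0, 0, 0, 0, -0.3, 1]
    - [0, 0, 0, 0, 0, -0.4, 1]
    - [0, 0, 0, 0, 0, -0.5, 1]
    - [0, 0, 0, 0, 0, -0.6, 1]
    - [0, 0, 0, 0, 0, -0.7, 1]
    - [0, 0, 0, 0, 0, -0.8, 1]

```text
time_s: 6.12
position: [0.5831, 0.0486, 0.1778]
tcp_rot: [[-0.642, 0.767, -0.002], [0.767, 0.642, 0.001], [0.002, -0.001, -1.0]]
force: [-4.1, 0.7, 6.3]
opening: 0.687
grasp_force: 30.0
```

Emit:
step_arm:
  steps:
    - [0, 0, 0, 0, 0, -0.05, 1]
    - [0, 0, 0, 0, 0, -0.1, 1]
    - [0, 0, 0, 0, 0, -0.15, 1]
    - [0, 0, 0, 0, 0, -0.15, 1]

```text
time_s: 6.45
position: [0.5826, 0.0488, 0.1773]
tcp_rot: [[-0.726, 0.688, -0.003], [0.688, 0.726, 0.002], [0.003, -0.001, -1.0]]
force: [-4.6, 0.2, 4.8]
opening: 0.682
grasp_force: 30.0
```

Run:
```python
from h import *
s=st()
```

```text
t 6.45 p [0.5826 0.0488 0.1773] q [ -6.2  32.3  91.7   0.1  56.2 -52.8] F [-4.6  0.2  4.8] M [-0.03  0.7  -0.77] op 0.682 g 30.0 yawx 136.5
```

Mz is -0.77 N m at 129°, so this is the stop. I'll back off a little and lift slowly.

Emit:
step_arm:
  steps:
    - [0, 0, 0, 0, 0, 0.08, 1]
    - [0, 0, 0, 0, 0, 0.15, 1]
    - [0, 0, 0, 0, 0, 0.15, 1]

```text
time_s: 6.7
position: [0.5829, 0.0485, 0.1773]
tcp_rot: [[-0.641, 0.767, -0.003], [0.767, 0.641, 0.0], [0.002, -0.002, -1.0]]
force: [-4.6, -0.5, 6.2]
opening: 0.681
grasp_force: 30.0
```

Run:
```python
from h import *
s=st()
```

```text
t 6.7 p [0.5829 0.0485 0.1773] q [ -6.2  32.3  91.7  -0.   56.2 -46. ] F [-4.6 -0.5  6.2] M [-0.11  0.7  -0.08] op 0.681 g 30.0 yawx 129.9
```

Emit:
step_arm:
  steps:
    - [0.002, -0.003, 0, 0, 0, 0, 1]
    - [0.002, -0.003, -0.01, 0, 0, 0, 1]
    - [0.002, -0.003, -0.02, 0, 0, 0, 1]
    - [0.002, -0.003, -0.02, 0, 0, 0, 1]

```text
time_s: 7.03
position: [0.5827, 0.0485, 0.1831]
tcp_rot: [[-0.642, 0.766, -0.001], [0.766, 0.642, 0.0], [0.001, -0.0, -1.0]]
force: [-0.7, 1.2, -0.2]
opening: 0.682
grasp_force: 30.0
```

Run:
```python
from h import *
s=st()
```

```text
t 7.03 p [0.5827 0.0485 0.1831] q [ -6.2  31.8  91.5   0.   56.7 -46.2] F [-0.7  1.2 -0.2] M [ 0.02  0.34 -0.03] op 0.682 g 30.0 yawx 130.0
```

It lifts freely, so up it goes.

Emit:
step_arm:
  steps:
    - [0, 0, -0.02, 0, 0, 0, 1]
    - [0, 0, -0.05, 0, 0, 0, 1]
    - [0, 0, -0.08, 0, 0, 0, 1]
    - [0, 0, -0.12, 0, 0, 0, 1]
    - [0, 0, -0.18, 0, 0, 0, 1]
    - [0, 0, -0.24, 0, 0, 0, 1]
    - [0, 0, -0.3, 0, 0, 0, 1]
    - [0, 0, -0.3, 0, 0, 0, 1]

```text
time_s: 7.7
position: [0.586, 0.0479, 0.2782]
tcp_rot: [[-0.642, 0.767, 0.011], [0.767, 0.642, -0.001], [-0.008, 0.007, -1.0]]
force: [0.7, 0.3, -0.0]
opening: 0.678
grasp_force: 30.0
```

Run:
```python
from h import *
s=st(); go((.513,-.246,.25),s)
c=cap('side','s2.png'); c=cap('wrist')
a,b=last('scene'),last('side')
# mat segmentation: brighter cork in side view
for c,box in((a,(150,165,210,220)),(b,(312,295,385,355))):
    h=cv2.cvtColor(np.array(c['image']),cv2.COLOR_RGB2HSV); x0,y0,x1,y1=box
    m=cv2.inRange(h,(0,0,165),(40,160,255)); o=np.zeros_like(m);o[y0:y1,x0:x1]=m[y0:y1,x0:x1]
    o=cv2.morphologyEx(cv2.morphologyEx(o,cv2.MORPH_CLOSE,np.ones((7,7))),cv2.MORPH_OPEN,np.ones((7,7)))
    cn=max(cv2.findContours(o,0,2)[0],key=cv2.contourArea);e=cv2.fitEllipse(cv2.convexHull(cn));print(e,plane(c,*e[0],.003).round(4))
```

```text
t 7.7 p [0.586  0.0479 0.2782] q [ -6.2  25.2  86.   -0.   68.2 -46.1] F [ 0.7  0.3 -0. ] M [-0.03 -0.01 -0.04] op 0.678 g 30.0 yawx 129.9
shift [-0.594 -0.816  0.093]
((177.6396026611328, 191.8805389404297), (29.46119499206543, 38.97039031982422), 74.10419464111328) [ 0.5166 -0.2454  0.003 ]
((346.30609130859375, 325.491943359375), (41.362056732177734, 50.341026306152344), 100.09677124023438) [ 0.5098 -0.2477  0.003 ]
```

View pics/s2.png

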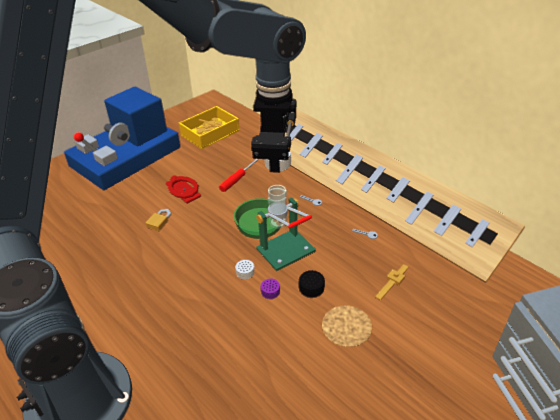

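The cap is held at (283,160), the uncapped shaker stands at (277,205), and the mat at (346,326) is clear, at about (0.513, -0.246).

Emit:
step_arm:
  steps:
    - [-0.09, -0.12, 0, 0, 0, 0, 1]
    - [-0.18, -0.24, 0, 0, 0, 0, 1]
    - [-0.26, -0.36, 0, 0, 0, 0, 1]
    - [-0.34, -0.47, 0, 0, 0, 0, 1]
    - [-0.42, -0.58, 0, 0, 0, 0, 1]
    - [-0.5, -0.69, 0, 0, 0, 0, 1]
    - [-0.57, -0.78, 0, 0, 0, 0, 1]
    - [-0.594, -0.816, 0, 0, 0, 0, 1]

```text
time_s: 8.47
position: [0.5083, -0.2509, 0.2718]
tcp_rot: [[-0.639, 0.77, -0.001], [0.77, 0.639, -0.002], [-0.001, -0.002, -1.0]]
force: [-0.3, -0.1, -0.5]
opening: 0.678
grasp_force: 30.0
```

Emit:
step_arm:
  steps:
    - [0, 0, 0.1, 0, 0, 0, 1]
    - [0, 0, 0.2, 0, 0, 0, 1]
    - [0, 0, 0.3, 0, 0, 0, 1]
    - [0, 0, 0.4, 0, 0, 0, 1]
    - [0, 0, 0.5, 0, 0, 0, 1]
    - [0, 0, 0.58, 0, 0, 0, 1]
    - [0, 0, 0.65, 0, 0, 0, 1]
    - [0, 0, 0.65, 0, 0, 0, 1]

```text
time_s: 9.13
position: [0.5066, -0.243, 0.0731]
tcp_rot: [[-0.642, 0.767, -0.009], [0.767, 0.642, 0.007], [0.01, -0.002, -1.0]]
force: [-0.4, 0.6, -0.6]
opening: 0.682
grasp_force: 30.0
```

Run:
```python
from h import *
s=st(); go((.513,-.246,.033),s)
```

```text
t 9.13 p [ 0.5066 -0.243   0.0731] q [-37.   40.3  98.3   0.   42.  -77. ] F [-0.4  0.6 -0.6] M [-0.05  0.02 -0.  ] op 0.682 g 30.0 yawx 129.9
shift [-0.023  0.01   0.134]
```

Emit:
step_arm:
  steps:
    - [-0.02, 0.01, 0.04, 0, 0, 0, 1]
    - [-0.02, 0.01, 0.08, 0, 0, 0, 1]
    - [-0.02, 0.01, 0.11, 0, 0, 0, 1]
    - [-0.02, 0.01, 0.125, 0, 0, 0, 1]
    - [-0.02, 0.01, 0.13, 0, 0, 0, 1]
    - [-0.02, 0.01, 0.13, 0, 0, 0, 1]

```text
time_s: 9.63
position: [0.5155, -0.2479, 0.0389]
tcp_rot: [[-0.642, 0.767, -0.001], [0.767, 0.642, 0.0], [0.001, -0.0, -1.0]]
force: [0.1, -0.1, 0.1]
opening: 0.68
grasp_force: 30.0
```

Run:
```python
from h import *
s=st(); go((.513,-.246,.033),s)
```

```text
t 9.63 p [ 0.5155 -0.2479  0.0389] q [-36.9  44.   97.7   0.   38.3 -76.8] F [ 0.1 -0.1  0.1] M [-0.06 -0.04 -0.02] op 0.68 g 30.0 yawx 129.9
shift [ 0.01  -0.002  0.02 ]
```

Emit:
step_arm:
  steps:
    - [0.005, 0, 0.01, 0, 0, 0, 1]
    - [0.005, 0, 0.017, 0, 0, 0, 1]
    - [0.005, 0, 0.022, 0, 0, 0, 1]
    - [0.005, 0, 0.022, 0, 0, 0, 1]

```text
time_s: 9.97
position: [0.5148, -0.247, 0.0325]
tcp_rot: [[-0.642, 0.767, -0.0], [0.767, 0.642, 0.0], [0.0, -0.0, -1.0]]
force: [-0.7, -0.3, -1.3]
opening: 0.68
grasp_force: 30.0
```

Emit:
step_arm:
  steps:
    - [0, 0, 0, 0, 0, 0, -1]
    - [0, 0, 0, 0, 0, 0, -1]
    - [0, 0, 0, 0, 0, 0, -1]
    - [0, 0, 0, 0, 0, 0, -1]
    - [0, 0, 0, 0, 0, 0, -1]
    - [0, 0, 0, 0, 0, 0, -1]

```text
time_s: 10.47
position: [0.5149, -0.2471, 0.0325]
tcp_rot: [[-0.642, 0.767, 0.0], [0.767, 0.642, -0.0], [-0.0, 0.0, -1.0]]
force: [0.2, -1.3, 0.6]
opening: 0.977
grasp_force: 0.0
```

Emit:
step_arm:
  steps:
    - [0, 0, -0.05, 0, 0, 0, -1]
    - [0, 0, -0.15, 0, 0, 0, -1]
    - [0, 0, -0.28, 0, 0, 0, -1]
    - [0, 0, -0.4, 0, 0, 0, -1]
    - [0, 0, -0.52, 0, 0, 0, -1]
    - [0, 0, -0.64, 0, 0, 0, -1]
    - [0, 0, -0.75, 0, 0, 0, -1]
    - [0, 0, -0.75, 0, 0, 0, -1]

```text
time_s: 11.13
position: [0.5181, -0.2493, 0.2649]
tcp_rot: [[-0.642, 0.767, 0.012], [0.767, 0.642, -0.009], [-0.014, 0.003, -1.0]]
force: [1.2, -0.1, 0.7]
opening: 0.999
grasp_force: 0.0
```

Run:
```python
from h import *
s=st(); c=cap('wrist','w2.png'); cap('side','s3.png'); print(proj(c,(.513,-.246,.033)))
```

```text
t 11.13 p [ 0.5181 -0.2493  0.2649] q [-36.8  24.9  88.9   0.   65.4 -76.8] F [ 1.2 -0.1  0.7] M [-0.05 -0.05  0.06] op 0.999 g 0.0 yawx 129.9
[273.88753322 170.00656138]
```

View pics/w2.png

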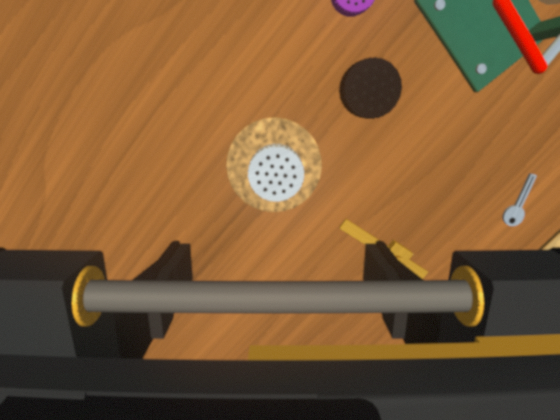

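The cap stands holes up at (276,174), well within the mat (centre (274,163)). Next is the handle at about (0.5685, -0.0455, 0.145).

Emit:
step_arm:
  steps:
    - [0.412, 0.564, 0.05, 0, 0, -0.9, 0]
    - [0.412, 0.564, 0.05, 0, 0, -0.9, 0]
    - [0.412, 0.564, 0.05, 0, 0, -0.9, 0]
    - [0.412, 0.564, 0.05, 0, 0, -0.9, 0]
    - [0.412, 0.564, 0.05, 0, 0, -0.9, 0]
    - [0.412, 0.564, 0.05, 0, 0, -0.9, 0]
    - [0.412, 0.564, 0.05, 0, 0, -0.9, 0]
    - [0.412, 0.564, 0.05, 0, 0, -0.9, 0]

```text
time_s: 11.9
position: [0.5643, -0.0431, 0.2407]
tcp_rot: [[-0.986, 0.167, -0.004], [0.167, 0.986, 0.0], [0.004, -0.0, -1.0]]
force: [-0.9, -1.4, -0.7]
opening: 0.524
grasp_force: 0.0
```

Run:
```python
from h import *
s=st(); c=cap('wrist','w3.png'); h=cv2.cvtColor(np.array(c['image']),cv2.COLOR_RGB2HSV)
m=cv2.inRange(h,(0,150,100),(6,255,255))|cv2.inRange(h,(174,150,100),(180,255,255))
for cn in cv2.findContours(m,0,2)[0]:
    if cv2.contourArea(cn)>60:
        r=cv2.minAreaRect(cn); print(r,plane(c,*r[0],.145).round(4))
print(proj(c,(.5685,-.0455,.145)))
go((.5685,-.0455,.151),s)
```

```text
t 11.9 p [ 0.5643 -0.0431  0.2407] q [-15.7  26.2  91.   -0.   63.  -96. ] F [-0.9 -1.4 -0.7] M [ 0.01 -0.03 -0.03] op 0.524 g 0.0 yawx 170.4
((273.5, 222.5), (85.0, 13.0), 90.0) [ 0.5678 -0.046   0.145 ]
[274.38381327 223.30259031]
shift [-0.016 -0.005  0.299]
```

View pics/w3.png

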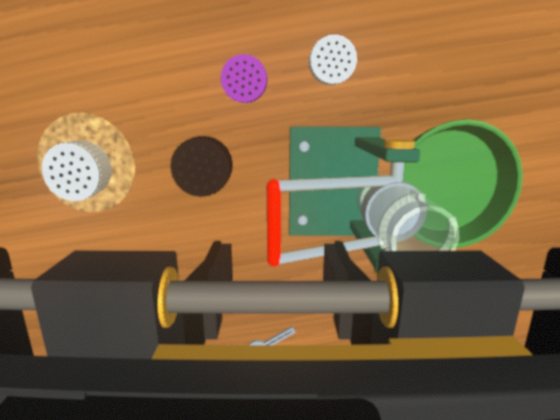

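The handle bar is at (273,222), which agrees with the estimate, and the yaw is aligned. Descending and gripping.

Emit:
step_arm:
  steps:
    - [-0.012, -0.006, 0.08, 0, 0, 0, 0]
    - [-0.012, -0.006, 0.16, 0, 0, 0, 0]
    - [-0.012, -0.006, 0.24, 0, 0, 0, 0]
    - [-0.012, -0.006, 0.3, 0, 0, 0, 0]
    - [-0.012, -0.006, 0.3, 0, 0, 0, 0]
    - [-0.012, -0.006, 0.3, 0, 0, 0, 0]

```text
time_s: 12.45
position: [0.5676, -0.0474, 0.1515]
tcp_rot: [[-0.985, 0.17, -0.003], [0.17, 0.986, 0.001], [0.003, 0.0, -1.0]]
force: [0.7, -0.8, 0.5]
opening: 0.5
grasp_force: 0.0
```

Emit:
step_arm:
  steps:
    - [0, 0, 0, 0, 0, 0, 1]
    - [0, 0, 0, 0, 0, 0, 1]
    - [0, 0, 0, 0, 0, 0, 1]
    - [0, 0, 0, 0, 0, 0, 1]
    - [0, 0, 0, 0, 0, 0, 1]
    - [0, 0, 0, 0, 0, 0, 1]
    - [0, 0, 0, 0, 0, 0, 1]

```text
time_s: 13.03
position: [0.5686, -0.0466, 0.1529]
tcp_rot: [[-0.986, 0.166, 0.0], [0.166, 0.986, -0.002], [-0.001, -0.001, -1.0]]
force: [-1.4, -2.1, 3.0]
opening: 0.107
grasp_force: 30.0
```

Run:
```python
from h import *
s=st(); p=np.array(s['position']); R=np.array(s['tcp_rot'])
r=.101; y=np.array([.167,.986,0]); piv=np.array([.585,.049,.11])
o=p-piv; print('rel y,z of bar',o@y,o[2]-.006)
f0=159.8
# arc table in (tool y shift, tool z shift)/0.3 from tilt 0, every 6 deg
for t in range(0,145,6):
    f=np.radians(f0-t); g=np.radians(f0)
    print(t, round(r*(np.cos(f)-np.cos(g))/.3,3), round(-r*(np.sin(f)-np.sin(g))/.3,3))
```

```text
t 13.03 p [ 0.5686 -0.0466  0.1529] q [-15.9  33.3  95.   -0.1  51.7 -96.3] F [-1.4 -2.1  3. ] M [-0.41  0.16 -0.05] op 0.107 g 30.0 yawx 170.5
rel y,z of bar -0.09701194387629578 0.03693880581732616
0 0.0 -0.0
6 0.014 -0.032
12 0.031 -0.063
18 0.051 -0.092
24 0.075 -0.118
30 0.1 -0.142
36 0.129 -0.164
42 0.159 -0.182
48 0.191 -0.196
54 0.224 -0.208
60 0.259 -0.216
66 0.294 -0.22
72 0.329 -0.22
78 0.364 -0.217
84 0.399 -0.21
90 0.432 -0.2
96 0.465 -0.186
102 0.495 -0.169
108 0.524 -0.148
114 0.551 -0.125
120 0.575 -0.099
126 0.596 -0.071
132 0.614 -0.041
138 0.629 -0.009
144 0.64 0.025
```

Gripped (opening 0.107, about 10 mm). I'll swing it along the arc.

Emit:
step_arm:
  steps:
    - [0, 0.014, -0.032, 0, 0, 0, 1]
    - [0, 0.031, -0.063, 0, 0, 0, 1]
    - [0, 0.051, -0.092, 0, 0, 0, 1]
    - [0, 0.075, -0.118, 0, 0, 0, 1]
    - [0, 0.1, -0.142, 0, 0, 0, 1]
    - [0, 0.129, -0.164, 0, 0, 0, 1]
    - [0, 0.159, -0.182, 0, 0, 0, 1]
    - [0, 0.191, -0.196, 0, 0, 0, 1]

```text
time_s: 13.7
position: [0.5777, 0.0061, 0.2134]
tcp_rot: [[-0.986, 0.164, -0.001], [0.164, 0.986, -0.01], [-0.001, -0.01, -1.0]]
force: [-6.0, -12.4, 9.5]
opening: 0.106
grasp_force: 30.0
```

```bash
cat >> h.py <<'E'
def arc():
    s=st(); p=np.array(s['position']); o=p-[.585,.049,.11]; y=o@np.array([.167,.986,0]); z=o[2]-.006
    print('r',np.hypot(y,z).round(4),'tilt',159.8-np.degrees(np.arctan2(z,y)))
E
python3 -c "from h import *; arc()"
```

```text
t 13.7 p [0.5777 0.0061 0.2134] q [-10.2  29.   91.   -0.7  60.  -90.4] F [ -6.  -12.4   9.5] M [-2.14  0.86 -0.02] op 0.106 g 30.0 yawx 170.6
r 0.1067 tilt 45.73825754049446
```

Emit:
step_arm:
  steps:
    - [0, 0.033, -0.012, 0, 0, 0, 1]
    - [0, 0.068, -0.02, 0, 0, 0, 1]
    - [0, 0.103, -0.024, 0, 0, 0, 1]
    - [0, 0.138, -0.024, 0, 0, 0, 1]
    - [0, 0.173, -0.021, 0, 0, 0, 1]
    - [0, 0.208, -0.014, 0, 0, 0, 1]

```text
time_s: 14.2
position: [0.5889, 0.0702, 0.2172]
tcp_rot: [[-0.986, 0.165, 0.002], [0.165, 0.986, -0.005], [-0.003, -0.005, -1.0]]
force: [-0.7, -5.7, 6.6]
opening: 0.105
grasp_force: 30.0
```

```bash
python3 -c "from h import *; arc()"
```

```text
t 14.2 p [0.5889 0.0702 0.2172] q [ -3.9  29.8  88.6  -0.3  61.4 -84.2] F [-0.7 -5.7  6.6] M [-1.16  0.13 -0.06] op 0.105 g 30.0 yawx 170.5
r 0.1034 tilt 81.83860716551644
```

Emit:
step_arm:
  steps:
    - [0, 0.02, 0.006, 0, 0, 0, 1]
    - [0, 0.041, 0.013, 0, 0, 0, 1]
    - [0, 0.061, 0.022, 0, 0, 0, 1]
    - [0, 0.081, 0.032, 0, 0, 0, 1]
    - [0, 0.1, 0.043, 0, 0, 0, 1]
    - [0, 0.118, 0.056, 0, 0, 0, 1]
    - [0, 0.136, 0.07, 0, 0, 0, 1]
    - [0, 0.152, 0.085, 0, 0, 0, 1]

```text
time_s: 14.87
position: [0.597, 0.1155, 0.1911]
tcp_rot: [[-0.986, 0.165, 0.003], [0.165, 0.986, -0.004], [-0.003, -0.003, -1.0]]
force: [0.4, -6.2, 4.5]
opening: 0.102
grasp_force: 30.0
```

```bash
python3 -c "from h import *; arc()"
```

```text
t 14.87 p [0.597  0.1155 0.1911] q [  0.5  32.7  87.8  -0.3  59.3 -79.8] F [ 0.4 -6.2  4.5] M [-1.22  0.1  -0.05] op 0.102 g 30.0 yawx 170.5
r 0.1011 tilt 111.77830134499696
```

Emit:
step_arm:
  steps:
    - [0, 0.012, 0.013, 0, 0, 0, 1]
    - [0, 0.024, 0.026, 0, 0, 0, 1]
    - [0, 0.035, 0.04, 0, 0, 0, 1]
    - [0, 0.045, 0.054, 0, 0, 0, 1]
    - [0, 0.054, 0.069, 0, 0, 0, 1]
    - [0, 0.063, 0.084, 0, 0, 0, 1]
    - [0, 0.071, 0.1, 0, 0, 0, 1]
    - [0, 0.078, 0.116, 0, 0, 0, 1]

```text
time_s: 15.53
position: [0.601, 0.1386, 0.1562]
tcp_rot: [[-0.986, 0.165, 0.003], [0.165, 0.986, -0.003], [-0.003, -0.003, -1.0]]
force: [0.6, -6.0, 4.5]
opening: 0.106
grasp_force: 30.0
```

Emit:
step_arm:
  steps:
    - [0, 0.006, 0.016, 0, 0, 0, 1]
    - [0, 0.006, 0.016, 0, 0, 0, 1]
    - [0, 0.006, 0.016, 0, 0, 0, 1]
    - [0, 0.006, 0.016, 0, 0, 0, 1]
    - [0, 0.006, 0.016, 0, 0, 0, 1]
    - [0, 0.006, 0.016, 0, 0, 0, 1]

```text
time_s: 16.03
position: [0.6013, 0.1406, 0.1505]
tcp_rot: [[-0.986, 0.166, 0.002], [0.166, 0.986, -0.002], [-0.003, -0.002, -1.0]]
force: [2.5, -5.0, -0.2]
opening: 0.103
grasp_force: 30.1
```

Run:
```python
from h import *
arc(); a=cap('scene'); b=cap('side')
x=[cv2.resize(np.array(c['image'])[y-55:y+55,x-70:x+70],None,fx=2.85,fy=2.85,interpolation=2) for c,x,y in((a,290,225),(b,275,215))]
cv2.imwrite('pics/crop2.png',np.hstack(x)[:,:,::-1])
```

```text
t 16.03 p [0.6013 0.1406 0.1505] q [  2.9  36.4  88.1  -0.2  55.3 -77.5] F [ 2.5 -5.  -0.2] M [-0.84 -0.36  0.03] op 0.103 g 30.1 yawx 170.5
r 0.0993 tilt 139.45394772568918
```

View pics/crop2.png

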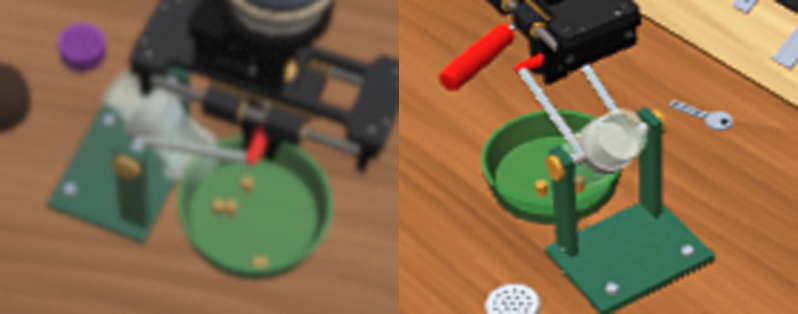

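The swing is complete at about 139°. All four plugs are in the ashtray, at crop pixels (248,184), (218,206), (231,206) and (260,262). Release and retreat upwards.

Emit:
step_arm:
  steps:
    - [0, 0, 0, 0, 0, 0, 0.4]
    - [0, 0, 0, 0, 0, 0, 0.4]
    - [0, 0, 0, 0, 0, 0, 0.4]
    - [0, 0, 0, 0, 0, 0, 0.4]

```text
time_s: 16.47
position: [0.5996, 0.1424, 0.1502]
tcp_rot: [[-0.986, 0.166, -0.001], [0.166, 0.986, 0.001], [0.001, 0.001, -1.0]]
force: [0.3, 0.1, 1.0]
opening: 0.273
grasp_force: 0.0
```

Emit:
step_arm:
  steps:
    - [0, 0, -0.05, 0, 0, 0, 0.4]
    - [0, 0, -0.12, 0, 0, 0, 0.4]
    - [0, 0, -0.2, 0, 0, 0, 0.4]
    - [0, 0, -0.3, 0, 0, 0, 0.4]
    - [0, 0, -0.4, 0, 0, 0, 0.4]
    - [0, 0, -0.4, 0, 0, 0, 0.4]

```text
time_s: 16.97
position: [0.6034, 0.1427, 0.277]
tcp_rot: [[-0.986, 0.166, 0.012], [0.166, 0.986, 0.001], [-0.012, 0.003, -1.0]]
force: [0.3, -0.1, 0.2]
opening: 0.297
grasp_force: 0.0
```

Run:
```python
from h import *
st(); c=cap('wrist','w4.png')
h=cv2.cvtColor(np.array(c['image']),cv2.COLOR_RGB2HSV); ctr=np.array([.5989,.1412])
m=cv2.inRange(h,(12,100,90),(32,255,255))
for n in ('wrist','scene'):
    k=c if n=='wrist' else cap('scene')
    h=cv2.cvtColor(np.array(k['image']),cv2.COLOR_RGB2HSV); m=cv2.inRange(h,(10,100,90),(32,255,255))
    for cn in cv2.findContours(m,0,2)[0]:
        x=cn.reshape(-1,2).mean(0); d=np.linalg.norm(plane(k,*x,.013)[:2]-ctr)
        if d<.07: print(n,x.round(0),cv2.contourArea(cn),d.round(3))
```

```text
t 16.97 p [0.6034 0.1427 0.277 ] q [  3.   27.8  81.4   0.   70.  -77.5] F [ 0.3 -0.1  0.2] M [ 0.03 -0.01 -0.02] op 0.297 g 0.0 yawx 170.5
```

View pics/w4.png

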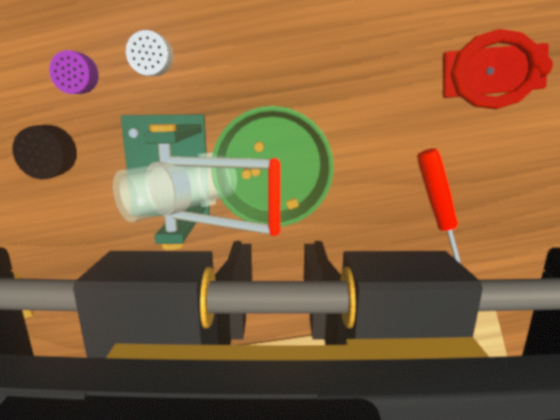

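The four plugs lie in the ashtray, at (259,147), (247,175), (256,172) and (293,204). The gripper is clear of everything and the cap is on the mat, so I'm handing in.

```bash
python3 -c "
from rig import *
print(hand_in())"
```

```text
the job is handed in; nothing more can be done
None
```

The job is handed in (verdict not shown): the cap came off at its stop and stands holes up on the cork mat, the shaker is tipped to about 139°, and all four plugs lie in the ashtray.

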